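# Seat the relay and plug the test probe into the controller's terminal

### The arm

A 6-joint arm with a two-finger parallel gripper is mounted at the origin on the work surface. World frame = base frame: x ahead of the robot, y to its left, z up, the work surface at z = 0. Lengths are in mm, angles in rad, forces in N, time in s.
With the tool pointing down it reaches from about 350 to 975 mm from the base axis. Payload 17.4 kg.
Tool frame: the origin (TCP) lies on the centre line of the jaws, within the pads' length; the fingertips stand 19 mm ahead of it and the grasp point (between the pads) is the TCP; z points along the fingers, y is the line along which they close (so a half turn about z gives the same grasp; the last joint's range is limited). The gripper opens to 85 mm and grips with 20 to 120 N. Pads are 22 mm wide; open, the fingers measure 114 mm over their backs; the gripper's body (76 mm by 85 mm) begins 54 mm behind the grasp point. The pads swing forward as they close: fully open they stand 13 mm farther back than shut.
Start: joints at [-1.375, 0.116, 1.442, -0, 1.584, -0.038], TCP at [156.371, -656.644, 250.303] pointing down, gripper open.
Joint ranges: [-2.83, 2.83], [-0.83, 2.19], [0.07, 2.5], [-1.14, 4.28], [0.01, 3], [-2.97, 2.97]. Speed limits (rad/s): [1.89, 1.89, 2.22, 3.14, 3.14, 3.14].

### API

Orientations are given as a rotation vector (axis times angle).
In Python, from rig import telemetry, viewer, arm, models gives the robot as it stands.
- The arm moves only by the tool servo_tool, never from a script. Its argument "motion" is a list that holds one entry, the list of rows, each a list of 7 numbers: the shift along the tool's x, y, z in mm, then the turn, a rotation vector about the tool's x, y, z in rad, then the finger opening in mm, from 0 to 85.4. A call has 1 to 8 rows; each row is the pose to reach, as a shift and turn from the pose commanded when the call began, along the tool's axes at that moment; what a row does not reach only later rows make up. A row lasts 1/10 s, in which the tool goes at most 50 mm and 8.59 degrees, less where a joint would pass 70% of its speed; a pose out of reach is approached as far as the arm can. A call with a gripper value outside its range is refused whole. The fingers move at their own pace and stop on an object; "newtons" is the grip in N (left out, the last holds). Time passes only in rows, so rows that repeat a pose let the fingers close. It gives the time, the measured TCP pose, the force, the opening and the grip force at its end, in the units of the state.
- telemetry.get_obs(): the state, without advancing time (a new reading comes with each control period).
- viewer.snapshot(name): name is "side" or "top"; returns a dict with "pixels" (384x512x3 uint8, red, green, blue), "fx", "fy", "cx", "cy" (pixels), "pose" (4x4, takes a point from camera to world coordinates). Camera axes: x right, y down, z forward; pixel columns grow to the right and rows downward; lengths in mm; the calibration is good to about 2 mm. A picture is of the moment at which its call begins. There is no depth.
- arm.finish_job(): hands the job in; it is judged then, once.
Trained networks look in the newest picture that a camera, given by its name, has taken for a name from the list of things; names that differ only in an ending like _2 or _b are one class to them, and where a whole thing is asked for, a point or a joint stands for the part that bears it (a point fixed in the world has none). Each returns a list of dicts, best first, with "conf" (0 to 1); they miss things now and then, are a little off and sometimes report something else, mostly with a low value. They report only what shows in the picture. A call takes as long as a camera call. They do not tell look-alikes from the thing itself.
- models.recognise(camera, label): "position" ([x, y, z] in mm, in the coordinates of the camera as it stood for that picture, good to about 4 mm: the middle of the surface that is visible of it).
The state is a dict: "clock": time; "joint_pos": joint angles; "dq": joint speeds; "effort": joint torques, N m; "tcp_pos": TCP position; "tool_rot": TCP orientation; "ft_force": force on the tool from outside, world axes, zero at the start; "torque": the same for the moment, N m; "width": finger opening in mm; "finger_force": force on a finger pad.
Only numpy, scipy, OpenCV 4.12 (cv2) and the standard library are available. Lean on these libraries where they do the work, as an engineer would, in place of code of your own. Each camera call takes 0.05 s, during which the arm holds its last target. There are 200 camera calls.

### The job

Make the opened controller ready for a live check: first plug the relay from the mat fully home into the rectangular socket on the board, then take the test probe out of its stand and put its metal tip all the way into the one wide opening of the terminal block. Lower both parts in instead of dropping them, let go of them, and leave the other things on the bench where they lie.

Things in the scene. Friction and masses are not known exactly. Their poses are not given: they have to be found in the camera images.
- unit: Opened controller, fixed: black tray 170 (x) x 220 (y) x 35 mm high with a green board on top; on it a grey relay socket block 60 x 52 mm at the -y end (top 63 mm above the bench) and a white terminal block 90 (x) x 36 mm at the +y end (top 79 mm). Other parts on it are below 45 mm. Origin: centre of the underside, on the bench; z up; yaw within 0.45 rad.
- socket (a point): Centre of the mouth of the rectangular hole in the relay socket, level with the socket's top, 63 mm above the bench. Hole 37 mm along the unit's x, 29 mm along its y, 24 mm deep, straight-walled (the bevel is only drawn). Axes as the unit's.
- terminal (a point): Centre of the mouth of the terminal block's only wide opening, level with the block's top, 79 mm above the bench: round, 12 mm across, 41 mm deep, straight-walled; 22 mm from the block's middle towards the unit's -x. The two other openings are 7 mm across, too narrow for the probe. Axes as the unit's.
- relay: Plug-in relay upright on the mat, left or right of the unit, 60-130 g, 72 mm high: black foot 34 (x) x 26 (y) x 20 mm, its lowest 6 mm tapered to 28 x 20, under a grey cover 44 (x) x 36 (y) x 52 mm. Origin: centre of the foot's underside; x along the long side; z up. A half turn fits as well. Slides in by its weight; home, the cover rests on the socket and the origin is 20 mm below the mouth.
- probe: Cordless probe upright in its stand, 50-100 g, 148 mm long: steel tip 10 mm thick, 38 mm long, lowest 12 mm tapered to a point; guard disc 30 x 6 mm; round grey handle 22 mm across, 44 to 148 mm above the point. Origin: the point (12 mm above the bench in the stand); z to the handle. Slides in by its weight; home, the disc rests on the terminal block, the point 38 mm below the mouth.
- stand: Dark steel probe stand, fixed, on the other side of the unit from the relay: block 56 x 56 x 50 mm with a round hole 14 mm across and 44 mm deep in the middle of its top that holds the probe loosely. Origin: centre of the underside.
- multimeter: Bystander: yellow multimeter 80 x 160 x 44 mm, lying. Origin: centre of its underside.
- drive: Bystander: aluminium disk drive 100 x 147 x 26 mm. Origin: centre of its underside.
- reel: Bystander: steel solder reel, 60 mm in diameter, 45 mm high, standing on a flange. Origin: centre of its underside.
- screwdriver: Bystander: screwdriver, black handle, 200 mm long, 26 mm thick, lying. Origin: on the bench under its middle; x along it.
- flux_tin: Bystander: round tin, 56 mm in diameter, 45 mm high. Origin: centre of its underside.
- heatsink: Bystander: aluminium finned heatsink 60 x 60 x 32 mm. Origin: centre of its underside.
- jar: Bystander: glass jar with a lid, 60 mm in diameter, 75 mm high. Origin: centre of its underside.
- capacitor: Bystander: upright round capacitor can, 44 mm in diameter, 70 mm high. Origin: centre of its underside.
Not all that is in view belongs to the job. Leave any pink, white or yellow look-alike of the probe alone.

How it is judged:
By the outcome, as a careful person would: the job done as asked, in the order asked, and still so for the second after the job is handed in, with the robot touching nothing.
It also fails if it takes over 58 s, if anything falls off the work surface, if the arm or the gripper's body presses on something with over 40 N, if the wrist force passes 120 N, or if a joint passes its speed limit or range.

## Working session

There is one attempt and no reset: what is moved stays moved. The work goes in short steps, Python scripts to look and compute and a tool call to move; the robot and the scene stay as the last step left them, time stands still between calls to the robot, and variables do not carry over. Pictures are saved under pics/ and viewed, at most 10 in all, crops included, and the job is handed in when it is done.

Besides the shell and the picture viewer there is one more tool, called after "Request:" by a JSON object that holds its "fn" and its "kwargs", one argument or row to a line. servo_tool: Moves the arm, as the interface text tells. Its arguments: {"type":"object","properties":{"motion":{"type":"array","items":{"type":"array","items":{"type":"array","items":{"type":"number"}}}},"newtons":{"type":"number"}},"required":["motion"]}

```bash
mkdir -p pics; cat > h.py <<'E'
import numpy as np, cv2
from rig import telemetry, viewer, arm, models
def snap(n,f=None):
    s=viewer.snapshot(n)
    if f: cv2.imwrite('pics/'+f,cv2.cvtColor(s['pixels'],cv2.COLOR_RGB2BGR))
    return s
def w(s,p): return (np.array(s['pose'])@np.r_[p,1])[:3]
def pix(s,P):
    c=np.linalg.inv(np.array(s['pose']))@np.r_[P,1]
    return np.array([s['fx']*c[0]/c[2]+s['cx'],s['fy']*c[1]/c[2]+s['cy']])
def ray(s,u,v,z):
    T=np.array(s['pose']);d=T[:3,:3]@np.array([(u-s['cx'])/s['fx'],(v-s['cy'])/s['fy'],1])
    return T[:3,3]+d*(z-T[2,3])/d[2]
E
python3 - <<'E'
from h import *
S={n:snap(n,n+'0.png') for n in('top','side')}
for n,s in S.items():
    print(n,s['fx'],np.round(s['pose'],3).tolist())
    for l in ['unit','socket','terminal','relay','probe','stand']:
        for d in models.recognise(n,l)[:4]:
            P=w(s,d['position']);print(l,round(d['conf'],2),P.round(),pix(s,P).round())
E
python3 -c "
import cv2,numpy as np
a=[cv2.imread('pics/%s0.png'%n) for n in('top','side')]
for n,i in zip('ts',a): cv2.imwrite('pics/%sb.png'%n,cv2.resize(i,(800,600),interpolation=2))"
```

```text
top 470.60155184304637 [[0.029, -0.999, 0.042, 484.383], [-1.0, -0.03, -0.01, 7.224], [0.011, -0.042, -0.999, 1560.426], [0.0, 0.0, 0.0, 1.0]]
unit 0.98 [554.  24.  36.] [243. 187.]
socket 0.73 [556.  24.  34.] [243. 187.]
socket 0.28 [ 636. -443.   28.] [386. 167.]
terminal 0.68 [553.  26.  34.] [243. 188.]
terminal 0.19 [346. 143.  44.] [204. 251.]
relay 0.53 [426. 277.  75.] [161. 225.]
probe 0.68 [ 616. -299.  122.] [349. 169.]
probe 0.62 [ 502. -238.  119.] [328. 206.]
probe 0.58 [ 445. -346.  112.] [362. 225.]
probe 0.51 [ 526. -328.  123.] [357. 199.]
stand 0.61 [ 528. -322.   49.] [350. 198.]
side 417.2117185469216 [[-0.987, -0.101, 0.125, 427.718], [-0.16, 0.682, -0.714, 832.997], [-0.013, -0.725, -0.689, 897.253], [0.0, 0.0, 0.0, 1.0]]
unit 0.64 [549.  64.  33.] [267. 224.]
socket 0.93 [547.  68.  32.] [268. 226.]
terminal 0.97 [555.  66.  30.] [264. 225.]
relay 0.65 [420. 293.  68.] [307. 294.]
probe 0.69 [ 445. -343.   88.] [316. 127.]
probe 0.61 [ 523. -321.  111.] [292. 124.]
probe 0.61 [ 615. -290.   90.] [263. 132.]
probe 0.54 [ 496. -234.   94.] [297. 144.]
stand 0.76 [ 539. -308.   31.] [286. 145.]
```

View pics/tb.png

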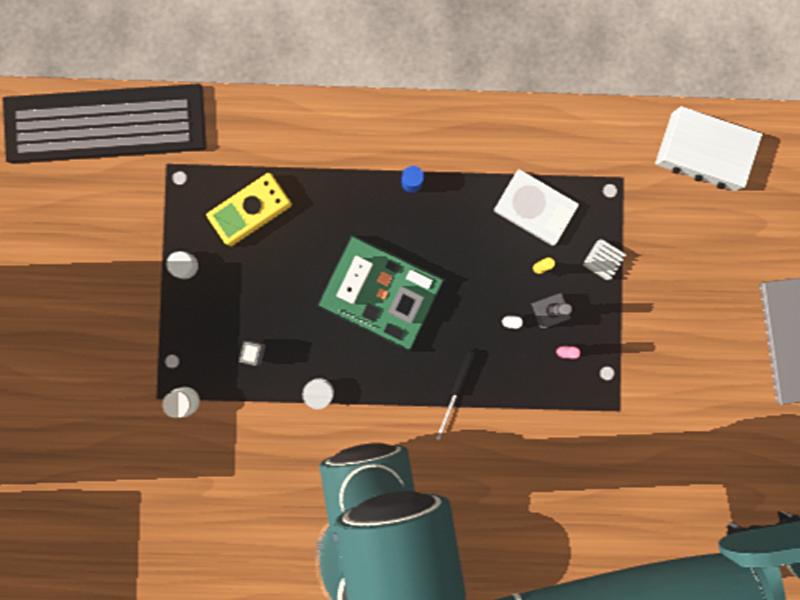

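View pics/sb.png

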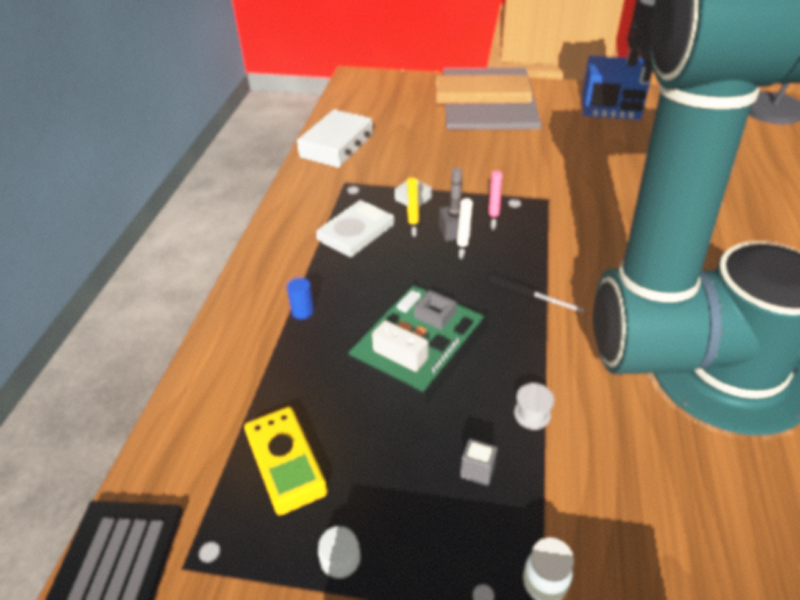

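Top view (800-px scale): relay at (252,353), grey probe in the dark stand at (557,309), and look-alikes yellow (543,265), white (512,322) and pink (568,352). I choose the grey one in the stand and check it in close crops.

```bash
python3 - <<'E'
import cv2,numpy as np
t=cv2.imread('pics/top0.png');s=cv2.imread('pics/side0.png')
def c(i,x,y,w,h,k,W=400,H=300): return cv2.resize(cv2.resize(i[y:y+h,x:x+w],None,fx=k,fy=k,interpolation=cv2.INTER_CUBIC),(W,H))
a=np.vstack([np.hstack([c(t,196,146,100,75,4),c(s,220,180,100,75,4)]),np.hstack([c(t,320,160,80,60,5),c(s,260,100,80,60,5)])])
cv2.imwrite('pics/crop1.png',a)
E
```

```text
(no output)
```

View pics/crop1.png

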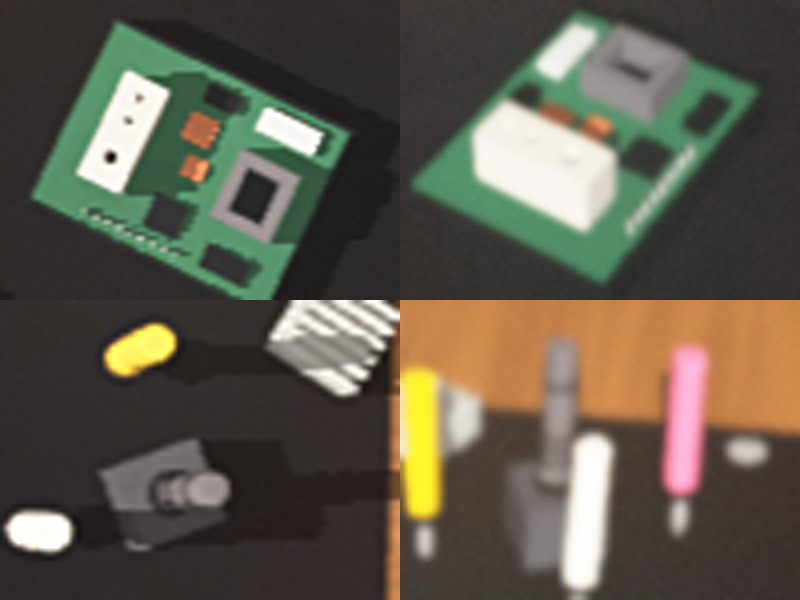

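Crops confirm it: the grey probe stands in the dark stand block, and the three coloured ones are look-alikes. The terminal's wide hole is at crop (110,157), which is top pixel ~(223.5,185). Now the precise fits.

```bash
cat > fit.py <<'E'
from h import *
from scipy.optimize import minimize
K=6
def mask(s,box,f):
    x,y,w_,h_=box
    c=cv2.resize(s['pixels'][y:y+h_,x:x+w_],None,fx=K,fy=K,interpolation=cv2.INTER_CUBIC).astype(int)
    m=f(c).astype(np.uint8)
    n,l,st,ce=cv2.connectedComponentsWithStats(m)
    i=1+np.argmax(st[1:,4]); m=(l==i).astype(np.uint8)
    cs,_=cv2.findContours(m,cv2.RETR_EXTERNAL,cv2.CHAIN_APPROX_NONE)
    return cv2.fillPoly(m*0,[max(cs,key=cv2.contourArea)],1)
def hullmask(s,box,P,shape):
    q=np.array([(pix(s,p)+.5-box[:2])*K-.5 for p in P])
    h=cv2.convexHull(q.astype(np.float32))
    return cv2.fillConvexPoly(np.zeros(shape,np.uint8),np.round(h*16).astype(np.int32),1,shift=4)
def boxpts(p,a,b,z0,z1,off=(0,0)):
    c,s=np.cos(p[2]),np.sin(p[2])
    return [(p[0]+c*(off[0]+i*a/2)-s*(off[1]+j*b/2),p[1]+s*(off[0]+i*a/2)+c*(off[1]+j*b/2),z) for i in(-1,1) for j in(-1,1) for z in(z0,z1)]
def fit(views,pts,p0):
    def cost(p):
        return sum(1-2*np.sum(h&m)/(h.sum()+m.sum()) for s,b,m in views for h in[hullmask(s,b,pts(p),m.shape)])
    r=None
    for sx in(8,4,2):
        p=p0 if r is None else r.x
        r=minimize(cost,p,method='Nelder-Mead',options=dict(initial_simplex=[p]+[np.array(p)+d for d in np.diag([sx,sx,.02*sx])]))
    return r.x,r.fun
E
cat > m1.py <<'E'
from fit import *
T,S=snap('top'),snap('side')
g=lambda c:(c[...,1]-c[...,0]>20)
wh=lambda c:(c[...,0]>150)&(c[...,2]>120)
lit=lambda c:c[...,0]>65
def run(n,pts,p0,bt,bs,f):
    V=[(s,b,mask(s,b,f)) for s,b in((T,bt),(S,bs))]
    for v in ([V[0]],[V[1]],V):
        x,e=fit(v,pts,p0);print(n,x.round(3),round(e,3))
p0=[570,20,-.45]
run('board',lambda p:boxpts(p,170,220,35,35),p0,(195,140,105,90),(215,175,110,90),g)
run('whiteblk',lambda p:boxpts(p,90,36,36,79),[595,70,-.45],(205,155,42,45),(225,195,60,55),wh)
run('relay',lambda p:boxpts(p,44,36,20,72),[422,282,-.1],(145,205,35,40),(285,270,42,45),lit)
for n,s,r in(('top',T,(340,185,36,24)),):
    pass
for u,v in((208,489),):
    print('probe top',ray(T,u/5+320-.4,v/5-60+160-.4,160), 'disc',ray(T,168/5+320-.4,490/5-60+160-.4,50+6))
print('probetop side z160 ',ray(S,562/5+260-80-.4,343/5-60+100-.4,158))
print('wide hole',ray(T,110/4+196-.4,157/4+146-.4,79),'sockhole',ray(T,257/4+196-.4,195/4+146-.4,63))
E
python3 m1.py
```

```text
board [ 5.57246e+02  2.31280e+01 -4.39000e-01] 0.049
board [ 5.57607e+02  2.18140e+01 -4.17000e-01] 0.123
board [ 5.56944e+02  2.31620e+01 -4.17000e-01] 0.173
whiteblk [ 5.79139e+02  7.86050e+01 -4.26000e-01] 0.014
whiteblk [ 5.77859e+02  7.80010e+01 -3.77000e-01] 0.045
whiteblk [ 5.79092e+02  7.85990e+01 -4.25000e-01] 0.063
relay [ 4.23327e+02  2.85404e+02 -1.90000e-01] 0.045
relay [ 4.23271e+02  2.83299e+02 -2.69000e-01] 0.031
relay [ 4.23283e+02  2.84844e+02 -2.11000e-01] 0.086
probe top [ 529.32175927 -330.1638888   160.        ] disc [ 531.25623377 -329.53329843   56.        ]
probetop side z160  [ 527.19126716 -338.75423737  158.        ]
wide hole [558.53040205  87.07417968  79.        ] sockhole [532.55920945 -29.91779084  63.        ]
```

```bash
cat > go.py <<'E'
# go(x,y,z,yaw): shift & turn in tool axes for tool y axis pointing along world angle yaw (mod pi), tool down
from h import *
from scipy.spatial.transform import Rotation as R
def go(*targets):
    o=telemetry.get_obs();p=np.array(o['tcp_pos']);r=R.from_rotvec(o['tool_rot'])
    print('t',round(o['clock'],2),'tcp',p.round(1),'tooly',r.as_matrix()[:,1].round(3),'z',r.as_matrix()[:,2].round(3),'w',round(o['width'],1),'F',np.round(o['ft_force'],1),'q6',np.round(o['joint_pos'],2))
    for x,y,z,a in targets:
        best=None
        for k in(0,1):
            c,s=np.cos(a+k*np.pi),np.sin(a+k*np.pi)
            M=np.array([[s,c,0],[-c,s,0],[0,0,-1]])
            t=(r.inv()*R.from_matrix(M)).as_rotvec()
            if best is None or np.linalg.norm(t)<np.linalg.norm(best): best=t
        print((x,y,z),'shift',r.inv().apply(np.array([x,y,z])-p).round(1),'turn',best.round(3))
E
python3 - <<'E'
from go import *
a=np.pi/2-.21
go((520,-150,300,a),(423.3,284.9,250,a),(423.3,284.9,52,a))
E
```

```text
t 0.8 tcp [ 156.4 -656.6  250.3] tooly [ 0.232 -0.973  0.   ] z [ 0. -0. -1.] w 85.5 F [ 0.5 -0.9  0.3] q6 [-1.37  0.12  1.44  0.    1.58 -0.04]Traceback (most recent call last):
  File "<stdin>", line 3, in <module>
  File "go.py", line 12, in go
    t=(r.inv()*R.from_matrix(M)).as_rotvec()
               ~~~~~~~~~~~~~^^^
  File "scipy/spatial/transform/_rotation.pyx", line 1143, in scipy.spatial.transform._rotation.Rotation.from_matrix
ValueError: Non-positive determinant (left-handed or null coordinate frame) in rotation matrix 0: [[ 0.97803091  0.2084599   0.        ]
 [-0.2084599   0.97803091  0.        ]
 [ 0.          0.         -1.        ]].
```

```bash
sed -i 's/\[\[s,c,0\],\[-c,s,0\]/[[-s,c,0],[c,s,0]/' go.py; python3 - <<'E'
from go import *
a=np.pi/2-.21
go((520,-150,300,a),(423.3,284.9,250,a),(423.3,284.9,52,a))
E
```

```text
t 0.8 tcp [ 156.4 -656.6  250.3] tooly [ 0.232 -0.973  0.   ] z [ 0. -0. -1.] w 85.5 F [ 0.5 -0.9  0.3] q6 [-1.37  0.12  1.44  0.    1.58 -0.04]
(520, -150, 300) shift [ 471.1 -408.6  -49.7] turn [ 0.    -0.     0.444]
(423.3, 284.9, 250) shift [ 4.778e+02 -8.541e+02  3.000e-01] turn [ 0.    -0.     0.444]
(423.3, 284.9, 52) shift [ 477.8 -854.1  198.3] turn [ 0.    -0.     0.444]
```

Request:
{"fn": "servo_tool", "kwargs": {
  "motion": [
    [[240, -205, -50, 0, 0, 0, 85], [470, -410, -50, 0, 0, 0.2, 85], [470, -410, -50, 0, 0, 0.44, 85], [470, -410, -50, 0, 0, 0.44, 85], [470, -410, -50, 0, 0, 0.44, 85], [470, -410, -50, 0, 0, 0.44, 85], [470, -410, -50, 0, 0, 0.44, 85], [470, -410, -50, 0, 0, 0.44, 85]]
  ],
  "newtons": 30
}}

```text
clock: 1.6
tcp_pos: [388.6, -330.6, 284.2]
tool_rot: [3.124, -0.324, 0.001]
ft_force: [-0.6, -0.2, 0.2]
width: 84.5
finger_force: 0.0
```

```bash
python3 - <<'E'
from go import *
a=np.pi/2-.21
go((520,-150,300,a),(423.3,284.9,200,a),(423.3,284.9,52,a))
E
```

```text
t 1.6 tcp [ 388.6 -330.6  284.2] tooly [-0.205 -0.979  0.   ] z [ 0.001 -0.001 -1.   ] w 84.5 F [-0.6 -0.2  0.2] q6 [-0.75 -0.25  1.74  0.    1.66  1.02]
(520, -150, 300) shift [  91.6 -203.7  -15.8] turn [ 0.    -0.001  0.003]
(423.3, 284.9, 200) shift [ -92.3 -609.5   83.9] turn [ 0.    -0.001  0.003]
(423.3, 284.9, 52) shift [ -92.4 -609.6  231.9] turn [ 0.    -0.001  0.003]
```

Request:
{"fn": "servo_tool", "kwargs": {
  "motion": [
    [[-90, -600, 0, 0, 0, 0, 85], [-90, -600, 0, 0, 0, 0, 85], [-90, -600, 0, 0, 0, 0, 85], [-90, -600, 0, 0, 0, 0, 85], [-90, -600, 0, 0, 0, 0, 85], [-90, -600, 0, 0, 0, 0, 85], [-90, -600, 0, 0, 0, 0, 85], [-90, -600, 0, 0, 0, 0, 85]]
  ]
}}

```text
clock: 2.4
tcp_pos: [410.3, 68.9, 284.2]
tool_rot: [-3.125, 0.324, -0.002]
ft_force: [-0.1, -0.6, -0.4]
width: 85.0
finger_force: 0.0
```

```bash
python3 - <<'E'
from go import *
a=np.pi/2-.21
go((423.3,284.9,200,a),(423.3,284.9,52,a))
E
```

```text
t 2.4 tcp [410.3  68.9 284.2] tooly [-0.205 -0.979 -0.   ] z [ 0.001  0.    -1.   ] w 85.0 F [-0.1 -0.6 -0.4] q6 [ 0.11 -0.48  1.9  -0.    1.71  1.88]
(423.3, 284.9, 200) shift [ -31.6 -214.    84.2] turn [-0.    -0.001  0.004]
(423.3, 284.9, 52) shift [ -31.8 -213.9  232.2] turn [-0.    -0.001  0.004]
```

Request:
{"fn": "servo_tool", "kwargs": {
  "motion": [
    [[-31.6, -214, 120, 0, 0, 0, 85], [-31.6, -214, 120, 0, 0, 0, 85], [-31.6, -214, 120, 0, 0, 0, 85], [-31.6, -214, 120, 0, 0, 0, 85], [-31.6, -214, 120, 0, 0, 0, 85], [-31.6, -214, 120, 0, 0, 0, 85], [-31.6, -214, 120, 0, 0, 0, 85], [-31.6, -214, 120, 0, 0, 0, 85]]
  ]
}}

```text
clock: 3.2
tcp_pos: [424.0, 282.4, 164.6]
tool_rot: [-3.124, 0.324, -0.001]
ft_force: [0.3, -0.3, -0.4]
width: 84.9
finger_force: 0.0
```

```bash
python3 - <<'E'
from go import *
a=np.pi/2-.21
go((423.3,284.9,52,a))
E
```

```text
t 3.2 tcp [424.  282.4 164.6] tooly [-0.205 -0.979 -0.001] z [ 0.001  0.    -1.   ] w 84.9 F [ 0.3 -0.3 -0.4] q6 [ 0.54 -0.22  1.9  -0.    1.46  2.31]
(423.3, 284.9, 52) shift [ -1.3  -2.2 112.6] turn [-0.001 -0.001  0.003]
```

Request:
{"fn": "servo_tool", "kwargs": {
  "motion": [
    [[-0.7, -0.5, 40, 0, 0, 0, 85], [-0.7, -0.5, 80, 0, 0, 0, 85], [-0.7, -0.5, 112, 0, 0, 0, 85], [-0.7, -0.5, 112, 0, 0, 0, 85], [-0.7, -0.5, 112, 0, 0, 0, 85]]
  ]
}}

```text
clock: 3.7
tcp_pos: [423.8, 283.1, 53.4]
tool_rot: [-3.124, 0.325, -0.001]
ft_force: [0.2, 1.1, 1.8]
width: 85.2
finger_force: 0.0
```

```bash
python3 - <<'E'
from go import *
go((423.3,284.9,52,np.pi/2-.21))
E
```

```text
t 3.7 tcp [423.8 283.1  53.4] tooly [-0.206 -0.979 -0.001] z [ 0.001  0.001 -1.   ] w 85.2 F [0.2 1.1 1.8] q6 [ 0.54 -0.12  2.01 -0.    1.25  2.32]
(423.3, 284.9, 52) shift [-0.9 -1.7  1.4] turn [-0.001 -0.001  0.003]
```

Request:
{"fn": "servo_tool", "kwargs": {
  "motion": [
    [[0, 0, 0, 0, 0, 0, 30], [0, 0, 0, 0, 0, 0, 30], [0, 0, 0, 0, 0, 0, 30], [0, 0, 0, 0, 0, 0, 30], [0, 0, 0, 0, 0, 0, 30], [0, 0, 0, 0, 0, 0, 30], [0, 0, 0, 0, 0, 0, 30]]
  ],
  "newtons": 30
}}

```text
clock: 4.4
tcp_pos: [423.6, 283.8, 52.8]
tool_rot: [-3.124, 0.323, -0.002]
ft_force: [-1.8, -0.5, 8.0]
width: 35.6
finger_force: 32.8
```

```bash
python3 - <<'E'
from go import *
go((423.3,284.9,130,np.pi/2-.21))
E
```

```text
t 4.4 tcp [423.6 283.8  52.8] tooly [-0.205 -0.979 -0.001] z [ 0.001  0.001 -1.   ] w 35.6 F [-1.8 -0.5  8. ] q6 [ 0.54 -0.12  2.01 -0.    1.25  2.32]
(423.3, 284.9, 130) shift [ -0.4  -1.1 -77.2] turn [-0.001 -0.001  0.004]
```

Request:
{"fn": "servo_tool", "kwargs": {
  "motion": [
    [[0, 0, -15, 0, 0, 0, 30], [0, 0, -50, 0, 0, 0, 30], [0, 0, -90, 0, 0, 0, 30], [0, 0, -90, 0, 0, 0, 30], [0, 0, -90, 0, 0, 0, 30]]
  ]
}}

```text
clock: 4.9
tcp_pos: [423.4, 283.7, 143.2]
tool_rot: [-3.124, 0.323, -0.003]
ft_force: [0.9, 0.4, -1.6]
width: 35.4
finger_force: 31.9
```

```bash
cat > m2.py <<'E'
from fit import *
S={}
for n in('top','side'):
    s=snap(n); s['pixels']=cv2.cvtColor(cv2.imread(f'pics/{n}0.png'),cv2.COLOR_BGR2RGB); S[n]=s
sat=lambda c:c.max(-1)-c.min(-1)
gr=lambda c:(sat(c)<28)&(c[...,0]>62)
V=[(S[n],b,mask(S[n],b,gr)) for n,b in(('top',(247,180,27,29)),('side',(262,183,34,30)))]
for v in([V[0]],[V[1]],V): print('sock',*fit(v,lambda p:boxpts(p,60,52,37,63),[532,-30,-.42]))
b=V[0][1]; dk=lambda c:(c.max(-1)<62)
m=mask(S['top'],(253,186,15,18),dk)
c,_=cv2.findContours(m,0,1);(cx,cy),wh,an=cv2.minAreaRect(max(c,key=cv2.contourArea))
print('hole',ray(S['top'],(cx+.5)/K-.5+253,(cy+.5)/K-.5+186,63),np.array(wh)/K*3.2,an)
m=mask(S['top'],(219,181,9,9),lambda c:c.max(-1)<150)
c,_=cv2.findContours(m,0,1);(cx,cy),wh,an=cv2.minAreaRect(max(c,key=cv2.contourArea))
print('wide',ray(S['top'],(cx+.5)/K-.5+219,(cy+.5)/K-.5+181,79),np.array(wh)/K*3.2)
out=np.hstack([cv2.resize(np.hstack([cv2.resize(s['pixels'][y:y+h,x:x+w],None,fx=K,fy=K),mm[...,None].repeat(3,2)*255]),(400,200)) for s,(x,y,w,h),mm in V])
cv2.imwrite('pics/m2.png',out)
from go import go
go((423,285,150,np.pi/2-.21))
E
python3 m2.py
```

```text
sock [ 5.32127606e+02 -2.93588532e+01 -4.33545154e-01] 0.026603669178053013
sock [ 5.29946806e+02 -2.98513483e+01 -4.52497314e-01] 0.10464456052691351
sock [ 5.31557926e+02 -2.93992559e+01 -4.14554584e-01] 0.14255097849118703
hole [531.28758938 -27.44998069  63.        ] [25.60060628 35.13462728] 24.443954467773438
wide [558.5970739   86.60389334  79.        ] [9.06666667 8.53333333]
t 5.0 tcp [422.8 283.3 141.2] tooly [-0.205 -0.979  0.001] z [-0.001 -0.    -1.   ] w 35.6 F [-0.4  0.6 -1. ] q6 [ 0.54 -0.2   1.93  0.    1.42  2.32]
(423, 285, 150) shift [-0.1 -1.7 -8.8] turn [0.001 0.001 0.004]
```

View pics/m2.png

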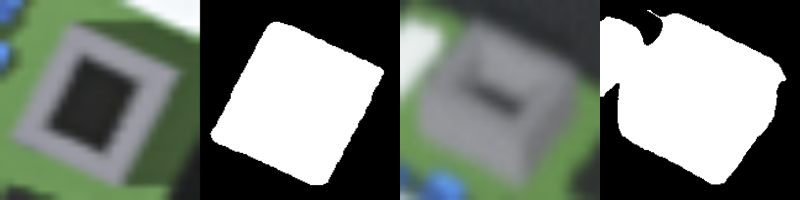

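The socket top mask is clean: socket at (532,-29.4), yaw about -0.43. The relay is held (35.5 mm). Next I carry it over the socket.

```bash
python3 - <<'E'
from go import *
go((532,-29.4,165,np.pi/2-.43))
E
```

```text
t 5.0 tcp [422.8 283.3 141.2] tooly [-0.205 -0.979  0.001] z [-0.001 -0.    -1.   ] w 35.6 F [-0.4  0.6 -1. ] q6 [ 0.54 -0.2   1.93  0.    1.42  2.32]
(532, -29.4, 165) shift [170.9 283.7 -23.8] turn [0.001 0.001 0.224]
```

Request:
{"fn": "servo_tool", "kwargs": {
  "motion": [
    [[0, 0, -30, 0, 0, 0, 30], [40, 66, -30, 0, 0, 0.1, 30], [170.9, 283.7, -24, 0, 0, 0.22, 30], [170.9, 283.7, -24, 0, 0, 0.22, 30], [170.9, 283.7, -24, 0, 0, 0.22, 30], [170.9, 283.7, -24, 0, 0, 0.22, 30], [170.9, 283.7, -24, 0, 0, 0.22, 30], [170.9, 283.7, -24, 0, 0, 0.22, 30]]
  ]
}}

```text
clock: 5.8
tcp_pos: [532.3, -32.1, 164.4]
tool_rot: [3.069, -0.667, -0.003]
ft_force: [0.0, 1.6, -0.8]
width: 35.5
finger_force: 31.8
```

Request:
{"fn": "servo_tool", "kwargs": {
  "motion": [
    [[0, 0, 0, 0, 0, 0, 30], [0, 0, 0, 0, 0, 0, 30], [0, 0, 0, 0, 0, 0, 30]]
  ]
}}

```text
clock: 6.1
tcp_pos: [531.9, -28.4, 165.1]
tool_rot: [-3.071, 0.663, 0.002]
ft_force: [0.1, -0.2, -1.5]
width: 36.0
finger_force: 31.8
```

```bash
python3 - <<'E'
from go import *
S=snap('side','side1.png');T=snap('top','top1.png')
a=cv2.imread('pics/side1.png')[150:240,220:310];b=cv2.imread('pics/top1.png')[145:235,210:300]
cv2.imwrite('pics/c1.png',np.hstack([cv2.resize(i,(400,400),interpolation=2) for i in(a,b)]))
go((532,-29.4,125,np.pi/2-.43))
E
```

```text
t 6.2 tcp [532.1 -28.2 165.5] tooly [-0.412 -0.911 -0.   ] z [-0.  0. -1.] w 35.9 F [ 0.1  0.  -0.9] q6 [-0.1  -0.16  1.85  0.    1.45  1.89]
(532, -29.4, 125) shift [ 0.5  1.1 40.5] turn [-0.     0.     0.005]
```

View pics/c1.png

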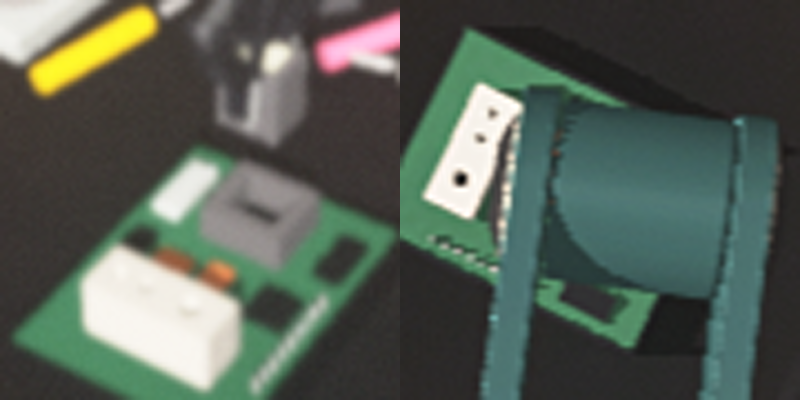

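Side crop: the relay hangs upright in the jaws at (262,100), above the socket at (262,215) and aligned with it. I lower it.

Request:
{"fn": "servo_tool", "kwargs": {
  "motion": [
    [[0.5, 1, 20, 0, 0, 0, 30], [0.5, 1, 40, 0, 0, 0, 30], [0.5, 1, 44, 0, 0, 0, 30], [0.5, 1, 47, 0, 0, 0, 30], [0.5, 1, 50, 0, 0, 0, 30], [0.5, 1, 53, 0, 0, 0, 30], [0.5, 1, 53, 0, 0, 0, 30]]
  ]
}}

```text
clock: 6.9
tcp_pos: [532.4, -30.2, 112.9]
tool_rot: [-3.071, 0.664, -0.0]
ft_force: [-0.1, -0.8, -0.6]
width: 35.3
finger_force: 31.8
```

```bash
python3 - <<'E'
from go import *
go((532,-29.4,97,np.pi/2-.43))
E
```

```text
t 6.9 tcp [532.4 -30.2 112.9] tooly [-0.413 -0.911 -0.   ] z [ 0. -0. -1.] w 35.3 F [-0.1 -0.8 -0.6] q6 [-0.1  -0.12  1.91  0.    1.36  1.89]
(532, -29.4, 97) shift [-0.7 -0.6 15.9] turn [-0.    -0.     0.004]
```

No contact yet, with the foot about 3 mm inside the mouth. I continue slowly.

Request:
{"fn": "servo_tool", "kwargs": {
  "motion": [
    [[0, 0, 2, 0, 0, 0, 30], [0, 0, 4, 0, 0, 0, 30], [0, 0, 6, 0, 0, 0, 30], [0, 0, 6, 0, 0, 0, 30]]
  ]
}}

```text
clock: 7.3
tcp_pos: [531.9, -29.9, 106.5]
tool_rot: [-3.07, 0.664, 0.002]
ft_force: [-2.9, 3.6, -1.6]
width: 35.8
finger_force: 31.9
```

Request:
{"fn": "servo_tool", "kwargs": {
  "motion": [
    [[-0.8, -0.4, 0, 0, 0, 0, 30], [-0.8, -0.4, 2, 0, 0, 0, 30], [-0.8, -0.4, 3, 0, 0, 0, 30], [-0.8, -0.4, 3, 0, 0, 0, 30]]
  ]
}}

```text
clock: 7.7
tcp_pos: [531.8, -29.6, 103.6]
tool_rot: [3.07, -0.664, -0.0]
ft_force: [-1.0, -0.4, -1.4]
width: 35.7
finger_force: 31.8
```

Forces are near zero, with the foot about 12 mm in.

Request:
{"fn": "servo_tool", "kwargs": {
  "motion": [
    [[0, 0, 2, 0, 0, 0, 30], [0, 0, 4, 0, 0, 0, 30], [0, 0, 6, 0, 0, 0, 30], [0, 0, 6, 0, 0, 0, 30]]
  ]
}}

```text
clock: 8.1
tcp_pos: [531.8, -29.6, 97.4]
tool_rot: [3.07, -0.664, -0.0]
ft_force: [-0.6, -0.1, -1.8]
width: 35.9
finger_force: 31.8
```

Request:
{"fn": "servo_tool", "kwargs": {
  "motion": [
    [[0, 0, 0.7, 0, 0, 0, 30], [0, 0, 1.4, 0, 0, 0, 30], [0, 0, 2, 0, 0, 0, 30], [0, 0, 2, 0, 0, 0, 30]]
  ]
}}

```text
clock: 8.5
tcp_pos: [531.9, -29.6, 95.9]
tool_rot: [-3.071, 0.664, -0.0]
ft_force: [-2.4, 1.4, 1.8]
width: 35.9
finger_force: 32.0
```

Request:
{"fn": "servo_tool", "kwargs": {
  "motion": [
    [[0, 0, 0.8, 0, 0, 0, 30], [0, 0, 0.8, 0, 0, 0, 30]]
  ]
}}

```text
clock: 8.7
tcp_pos: [531.9, -29.6, 95.9]
tool_rot: [-3.071, 0.664, -0.0]
ft_force: [-8.0, 1.1, 10.8]
width: 35.5
finger_force: 33.2
```

Request:
{"fn": "servo_tool", "kwargs": {
  "motion": [
    [[0, 0, 0, 0, 0, 0, 60], [0, 0, 0, 0, 0, 0, 60], [0, 0, 0, 0, 0, 0, 60], [0, 0, 0, 0, 0, 0, 60]]
  ]
}}

```text
clock: 9.1
tcp_pos: [531.8, -29.6, 94.8]
tool_rot: [3.071, -0.664, -0.0]
ft_force: [0.6, 0.1, -0.0]
width: 59.9
finger_force: 0.0
```

Relay seated and released. Next, raise and plan the probe reach.

Request:
{"fn": "servo_tool", "kwargs": {
  "motion": [
    [[0, 0, -40, 0, 0, 0, 60], [0, 0, -90, 0, 0, 0, 60], [0, 0, -140, 0, 0, 0, 60], [0, 0, -160, 0, 0, 0, 60], [0, 0, -160, 0, 0, 0, 60]]
  ]
}}

```text
clock: 9.6
tcp_pos: [532.7, -29.7, 258.8]
tool_rot: [-3.07, 0.664, -0.009]
ft_force: [-0.2, 0.2, -0.3]
width: 60.2
finger_force: 0.0
```

```bash
python3 - <<'E'
from go import *
go((529.5,-330,250,1.13),(529.5,-330,125,1.13))
E
```

```text
t 9.6 tcp [532.7 -29.7 258.8] tooly [-0.413 -0.911 -0.002] z [ 0.005 -0.001 -1.   ] w 60.2 F [-0.2  0.2 -0.3] q6 [-0.1  -0.2   1.73  0.    1.6   1.89]
(529.5, -330, 250) shift [121.1 274.8   8.9] turn [-0.002 -0.005  0.015]
(529.5, -330, 125) shift [120.5 275.  133.9] turn [-0.002 -0.005  0.015]
```

Request:
{"fn": "servo_tool", "kwargs": {
  "motion": [
    [[121, 275, 0, 0, 0, 0, 60], [121, 275, 0, 0, 0, 0, 60], [121, 275, 0, 0, 0, 0, 60], [121, 275, 0, 0, 0, 0, 60], [121, 275, 0, 0, 0, 0, 60], [121, 275, 0, 0, 0, 0, 60], [121, 275, 0, 0, 0, 0, 60], [121, 275, 0, 0, 0, 0, 60]]
  ]
}}

```text
clock: 10.4
tcp_pos: [527.8, -330.8, 253.2]
tool_rot: [-3.069, 0.667, 0.003]
ft_force: [0.6, 0.4, -0.1]
width: 60.0
finger_force: 0.0
```

```bash
python3 - <<'E'
from go import *
S=snap('side','side2.png');T=snap('top','top2.png')
a=cv2.imread('pics/side2.png')[70:230,240:400][:,:];b=cv2.imread('pics/top2.png')[145:225,220:300]
cv2.imwrite('pics/c2.png',np.hstack([cv2.resize(i,(400,400),interpolation=2) for i in(a,b)]))
go((529.5,-330,125,1.13))
E
```

```text
t 10.5 tcp [ 528.3 -329.2  254.2] tooly [-0.413 -0.911 -0.   ] z [-0.001  0.001 -1.   ] w 60.1 F [ 0.6  0.3 -0.4] q6 [-0.6   0.    1.55  0.    1.59  1.4 ]
(529.5, -330, 125) shift [  1.5   0.3 129.2] turn [-0.     0.001  0.015]
```

View pics/c2.png

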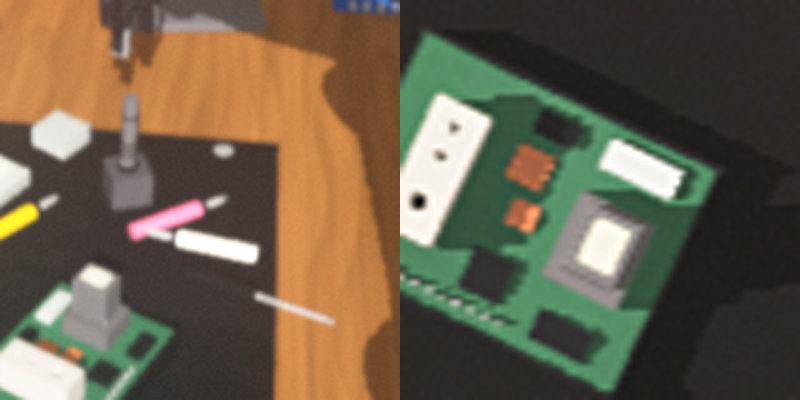

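Crops: the relay cover sits square on the socket at (600,250) right and (95,300) left. The grey probe still stands in its stand at (128,130). The unsupported look-alikes have tipped over by themselves: the arm never came below z ≈ 230 there and felt no force. I descend on the probe.

Request:
{"fn": "servo_tool", "kwargs": {
  "motion": [
    [[1, 0, 45, 0, 0, 0, 60], [1, 0, 85, 0, 0, 0, 60], [1, 0, 115, 0, 0, 0, 60], [1, 0, 129, 0, 0, 0, 60], [1, 0, 129, 0, 0, 0, 60], [1, 0, 129, 0, 0, 0, 60]]
  ]
}}

```text
clock: 11.1
tcp_pos: [529.9, -330.2, 127.7]
tool_rot: [3.07, -0.663, 0.002]
ft_force: [-0.1, -0.1, 0.5]
width: 60.2
finger_force: 0.0
```

Request:
{"fn": "servo_tool", "kwargs": {
  "motion": [
    [[0, 0, 0, 0, 0, 0, 15], [0, 0, 0, 0, 0, 0, 15], [0, 0, 0, 0, 0, 0, 15], [0, 0, 0, 0, 0, 0, 15], [0, 0, 0, 0, 0, 0, 15], [0, 0, 0, 0, 0, 0, 15]]
  ],
  "newtons": 25
}}

```text
clock: 11.7
tcp_pos: [529.6, -330.7, 127.0]
tool_rot: [3.07, -0.664, 0.002]
ft_force: [0.0, 0.7, 6.5]
width: 21.4
finger_force: 28.2
```

```bash
python3 - <<'E'
from go import *
go((529.5,-330,190,1.13))
E
```

```text
t 11.7 tcp [ 529.6 -330.7  127. ] tooly [-0.413 -0.911  0.   ] z [ 0.001 -0.001 -1.   ] w 21.4 F [0.  0.7 6.5] q6 [-0.6   0.07  1.7   0.    1.38  1.4 ]
(529.5, -330, 190) shift [ -0.3  -0.6 -63. ] turn [ 0.    -0.002  0.015]
```

Request:
{"fn": "servo_tool", "kwargs": {
  "motion": [
    [[0, 0, -10, 0, 0, 0, 15], [0, 0, -30, 0, 0, 0, 15], [0, 0, -70, 0, 0, 0, 15], [0, 0, -110, 0, 0, 0, 15], [0, 0, -135, 0, 0, 0, 15], [0, 0, -135, 0, 0, 0, 15], [0, 0, -135, 0, 0, 0, 15]]
  ]
}}

```text
clock: 12.4
tcp_pos: [529.2, -330.4, 261.4]
tool_rot: [3.07, -0.664, 0.001]
ft_force: [0.5, -0.2, -1.9]
width: 21.3
finger_force: 27.8
```

```bash
python3 - <<'E'
from go import *
go((558.8,87.3,260,1.13))
E
```

```text
t 12.4 tcp [ 529.2 -330.4  261.4] tooly [-0.413 -0.911  0.   ] z [ 0.001 -0.    -1.   ] w 21.3 F [ 0.5 -0.2 -1.9] q6 [-0.6   0.    1.54  0.    1.6   1.4 ]
(558.8, 87.3, 260) shift [-145.7 -392.6    1.3] turn [ 0.    -0.001  0.015]
```

Request:
{"fn": "servo_tool", "kwargs": {
  "motion": [
    [[-15, -40, 0, 0, 0, 0, 15], [-145.7, -392.6, 0, 0, 0, 0, 15], [-145.7, -392.6, 0, 0, 0, 0, 15], [-145.7, -392.6, 0, 0, 0, 0, 15], [-145.7, -392.6, 0, 0, 0, 0, 15], [-145.7, -392.6, 0, 0, 0, 0, 15], [-145.7, -392.6, 0, 0, 0, 0, 15], [-145.7, -392.6, 0, 0, 0, 0, 15]]
  ]
}}

```text
clock: 13.2
tcp_pos: [556.3, 63.3, 259.6]
tool_rot: [3.07, -0.664, -0.003]
ft_force: [0.7, -0.5, -0.3]
width: 21.5
finger_force: 27.8
```

```bash
python3 - <<'E'
from go import *
go((558.8,87.3,260,1.13))
E
```

```text
t 13.2 tcp [556.3  63.3 259.6] tooly [-0.414 -0.911  0.001] z [-0.002 -0.    -1.   ] w 21.5 F [ 0.7 -0.5 -0.3] q6 [ 0.07 -0.14  1.68 -0.    1.6   2.06]
(558.8, 87.3, 260) shift [ -7.6 -22.9  -0.4] turn [0.001 0.002 0.014]
```

Request:
{"fn": "servo_tool", "kwargs": {
  "motion": [
    [[-7.6, -23, 0, 0, 0, 0, 15], [-7.6, -23, 25, 0, 0, 0, 15], [-7.6, -23, 52, 0, 0, 0, 15], [-7.6, -23, 52, 0, 0, 0, 15], [-7.6, -23, 52, 0, 0, 0, 15]]
  ]
}}

```text
clock: 13.7
tcp_pos: [559.3, 85.3, 208.6]
tool_rot: [3.07, -0.665, -0.003]
ft_force: [0.2, -0.9, -0.4]
width: 20.9
finger_force: 27.8
```

```bash
python3 - <<'E'
from go import *
go((558.8,87.3,195,1.13))
S=snap('side','side3.png');T=snap('top','top3.png')
o=telemetry.get_obs();p=o['tcp_pos']
for n,P in(('point',(p[0],p[1],p[2]-115)),('hole',(558.8,87.3,79)),('disc',(p[0],p[1],p[2]-74)),('htop',(p[0],p[1],p[2]-115+148))): print(n,((pix(S,P)-[220,130])*8).round())
a=cv2.imread('pics/side3.png')[130:205,220:320]
cv2.imwrite('pics/c3.png',cv2.resize(a,(800,600),interpolation=2))
E
```

```text
t 13.7 tcp [559.3  85.3 208.6] tooly [-0.414 -0.91   0.001] z [-0.002 -0.    -1.   ] w 20.9 F [ 0.2 -0.9 -0.4] q6 [ 0.11 -0.11  1.73 -0.    1.52  2.1 ]
(558.8, 87.3, 195) shift [-1.3 -1.7 13.6] turn [0.001 0.001 0.014]
point [332. 672.]
hole [334. 711.]
disc [330. 585.]
htop [325. 333.]
```

View pics/c3.png

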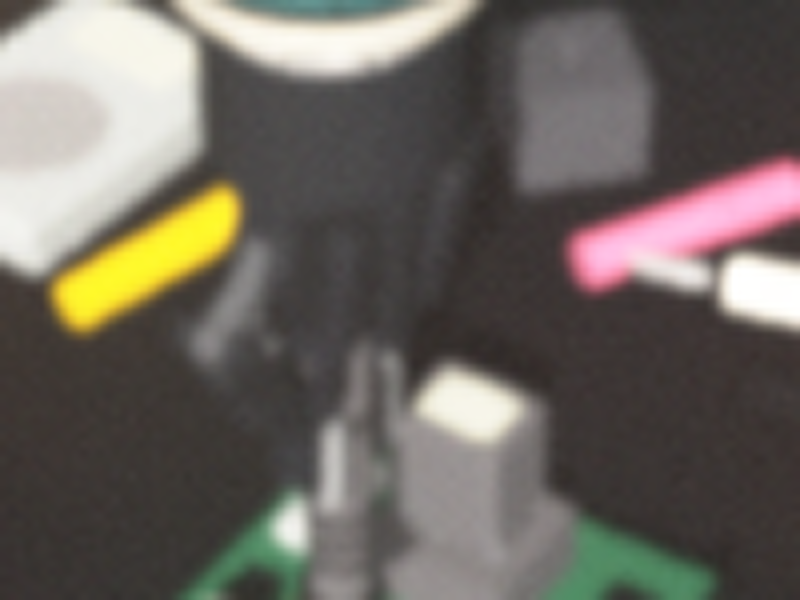

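The view cuts off the tip, so I crop lower from the same picture.

```bash
python3 - <<'E'
import cv2,numpy as np
a=cv2.imread('pics/side3.png')[180:240,230:290];b=cv2.imread('pics/top3.png')[150:210,200:260]
cv2.imwrite('pics/c4.png',np.hstack([cv2.resize(i,(400,400),interpolation=2) for i in(a,b)]))
E
```

```text
(no output)
```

View pics/c4.png

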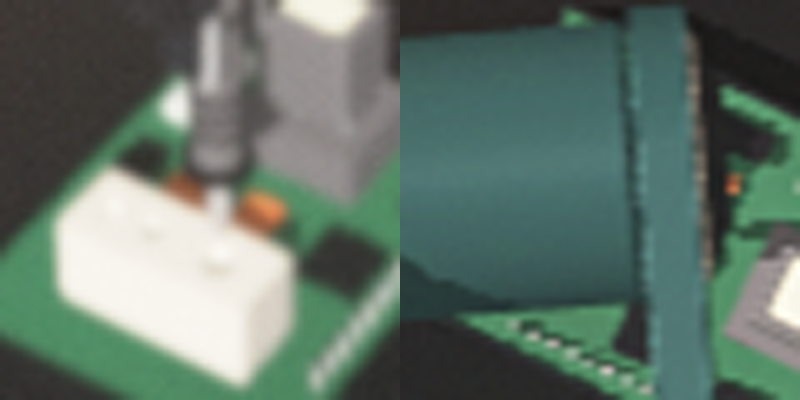

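Side crop: the tip is at about (220,222), above the wide hole at (218,258). Relative to the prediction the tip is about 1 mm off towards -x, so I offset by +1 along tool x and lower slowly.

Request:
{"fn": "servo_tool", "kwargs": {
  "motion": [
    [[-0.3, -1.4, 8, 0, 0, 0, 15], [-0.3, -1.4, 12, 0, 0, 0, 15], [-0.3, -1.4, 15, 0, 0, 0, 15], [-0.3, -1.4, 18, 0, 0, 0, 15], [-0.3, -1.4, 20, 0, 0, 0, 15], [-0.3, -1.4, 20, 0, 0, 0, 15]]
  ]
}}

```text
clock: 14.4
tcp_pos: [559.8, 86.8, 188.7]
tool_rot: [3.07, -0.665, -0.001]
ft_force: [0.2, 0.7, -1.6]
width: 21.3
finger_force: 27.8
```

```bash
python3 - <<'E'
from go import *
go((559.7,87,154,1.13))
E
```

```text
t 14.4 tcp [559.8  86.8 188.7] tooly [-0.413 -0.911  0.   ] z [-0. -0. -1.] w 21.3 F [ 0.2  0.7 -1.6] q6 [ 0.11 -0.1   1.76  0.    1.48  2.11]
(559.7, 87, 154) shift [-0.2 -0.2 34.7] turn [0.    0.    0.015]
```

The point is about 5 mm in with no force.

Request:
{"fn": "servo_tool", "kwargs": {
  "motion": [
    [[0, 0, 2, 0, 0, 0, 15], [0, 0, 4, 0, 0, 0, 15], [0, 0, 6, 0, 0, 0, 15], [0, 0, 6, 0, 0, 0, 15]]
  ]
}}

```text
clock: 14.8
tcp_pos: [559.8, 86.8, 182.6]
tool_rot: [3.07, -0.664, -0.001]
ft_force: [-0.3, -0.6, -0.9]
width: 21.2
finger_force: 27.8
```

Request:
{"fn": "servo_tool", "kwargs": {
  "motion": [
    [[0, 0, 2, 0, 0, 0, 15], [0, 0, 4, 0, 0, 0, 15], [0, 0, 6, 0, 0, 0, 15], [0, 0, 6, 0, 0, 0, 15]]
  ]
}}

```text
clock: 15.2
tcp_pos: [559.8, 86.8, 176.6]
tool_rot: [3.07, -0.664, -0.001]
ft_force: [-0.0, 0.1, -1.4]
width: 21.1
finger_force: 27.8
```

Request:
{"fn": "servo_tool", "kwargs": {
  "motion": [
    [[0, 0, 2, 0, 0, 0, 15], [0, 0, 4, 0, 0, 0, 15], [0, 0, 7, 0, 0, 0, 15], [0, 0, 10, 0, 0, 0, 15], [0, 0, 10, 0, 0, 0, 15]]
  ]
}}

```text
clock: 15.7
tcp_pos: [559.7, 86.8, 166.3]
tool_rot: [3.07, -0.664, -0.001]
ft_force: [0.7, 0.0, -0.1]
width: 21.3
finger_force: 27.8
```

Request:
{"fn": "servo_tool", "kwargs": {
  "motion": [
    [[0, 0, 2, 0, 0, 0, 15], [0, 0, 4, 0, 0, 0, 15], [0, 0, 6, 0, 0, 0, 15], [0, 0, 8, 0, 0, 0, 15], [0, 0, 10, 0, 0, 0, 15], [0, 0, 10, 0, 0, 0, 15]]
  ]
}}

```text
clock: 16.3
tcp_pos: [559.8, 86.8, 156.6]
tool_rot: [3.07, -0.664, -0.001]
ft_force: [-0.0, 0.0, -1.0]
width: 21.6
finger_force: 27.8
```

Request:
{"fn": "servo_tool", "kwargs": {
  "motion": [
    [[0, 0, 0.7, 0, 0, 0, 15], [0, 0, 1.4, 0, 0, 0, 15], [0, 0, 2, 0, 0, 0, 15], [0, 0, 2, 0, 0, 0, 15]]
  ]
}}

```text
clock: 16.7
tcp_pos: [560.2, 86.8, 156.0]
tool_rot: [-3.07, 0.664, -0.002]
ft_force: [-2.6, -1.2, 8.6]
width: 21.4
finger_force: 28.7
```

Request:
{"fn": "servo_tool", "kwargs": {
  "motion": [
    [[0, 0, 1, 0, 0, 0, 45], [0, 0, 1, 0, 0, 0, 45], [0, 0, 1, 0, 0, 0, 45], [0, 0, 1, 0, 0, 0, 45]]
  ]
}}

```text
clock: 17.1
tcp_pos: [559.9, 86.8, 153.8]
tool_rot: [3.07, -0.664, -0.0]
ft_force: [0.6, 0.2, 0.2]
width: 44.9
finger_force: 0.0
```

Request:
{"fn": "servo_tool", "kwargs": {
  "motion": [
    [[0, 0, -30, 0, 0, 0, 45], [0, 0, -75, 0, 0, 0, 45], [0, 0, -120, 0, 0, 0, 45], [0, 0, -150, 0, 0, 0, 45], [140, 200, -150, 0, 0, 0, 45], [140, 200, -150, 0, 0, 0, 45], [140, 200, -150, 0, 0, 0, 45], [140, 200, -150, 0, 0, 0, 45]]
  ]
}}

```text
clock: 17.9
tcp_pos: [596.6, -111.7, 304.1]
tool_rot: [-3.071, 0.664, -0.001]
ft_force: [1.2, -0.1, 1.0]
width: 44.9
finger_force: 0.0
```

```bash
python3 - <<'E'
from go import *
S=snap('side','side5.png');T=snap('top','top5.png')
for n,P in(('htop',(558.8,87.3,189)),('disc',(558.8,87.3,82)),('blk',(558.8,87.3,79))): print(n,((pix(S,P)-[225,155])*5).round(),((pix(T,P)-[190,140])*5).round())
a=cv2.imread('pics/side5.png')[155:235,225:305];b=cv2.imread('pics/top5.png')[140:220,190:270]
cv2.imwrite('pics/c5.png',np.hstack([cv2.resize(i,(400,400),interpolation=2) for i in(a,b)]))
go((0,0,0,0))
E
```

```text
htop [181. 169.] [155. 214.]
disc [184. 315.] [165. 224.]
blk [184. 319.] [165. 224.]
t 18.0 tcp [ 596.9 -114.7  303.1] tooly [-0.417 -0.909  0.001] z [-0.001 -0.001 -1.   ] w 45.1 F [0.5 0.6 0. ] q6 [-0.23 -0.04  1.52 -0.    1.67  1.77]
(0, 0, 0) shift [-590.   144.6  303.7] turn [ 0.002 -0.     1.14 ]
```

View pics/c5.png

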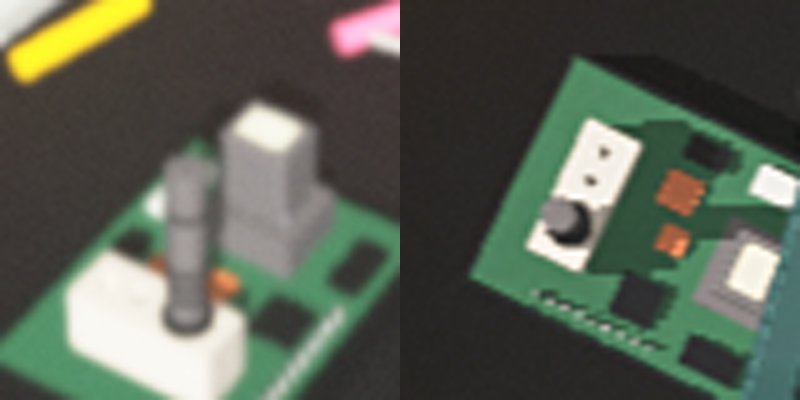

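Both parts are home: the disc lies on the terminal block at (187,318), the relay cover sits on the socket, and the arm is clear. I hand in.

```bash
python3 -c "
from rig import arm; print(arm.finish_job())"
```

```text
the job is handed in; nothing more can be done
None
```

I plugged the relay fully into the socket, then put the probe tip all the way into the terminal's wide opening; both are released and the job was handed in at about 18 s, but the three loose look-alike probes (yellow, white, pink) fell over during the run, apparently on their own as the arm stayed well above them.

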